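# Lock the air purifier's twist cap and start it

### The arm

A 6-joint arm with a two-finger parallel gripper is mounted at the origin on a cart in front of the work surface, level with it; the furniture and walls round the work are solid. World frame = base frame: x ahead of the robot, y to its left, z up, the work surface at z = 0. Lengths are in m, angles in rad, forces in N, time in s.
With the tool pointing down it reaches from about 0.225 to 0.875 m from the base axis. Payload 3.4 kg.
Tool frame: the origin (TCP) lies at the centre of the arm's flange, where the gripper is bolted on; the fingertips stand manip.tcp_to_tips ahead of it and the grasp point (between the pads) lies 155 mm ahead of it (manip.tcp_to_tips is the distance from the TCP to the fingertips, in m); z points along the fingers, y is the line along which they close (so a half turn about z gives the same grasp; the last joint's range is limited). The gripper opens to 85 mm and grips with 20 to 120 N. Pads are 22 mm wide; open, the fingers measure 114 mm over their backs; the gripper's body (76 mm by 85 mm) begins 54 mm behind the grasp point. The pads swing forward as they close: fully open they stand 13 mm farther back than shut.
Start: joints at [1.175, 0.276, 1.505, -0, 1.361, -0.121], TCP at [0.156, 0.553, 0.405] pointing down, gripper open.
Joint ranges: [-2.89, 2.89], [-0.75, 2.08], [0.22, 2.7], [-1.18, 4.32], [0.11, 2.71], [-2.7, 2.7]. Speed limits (rad/s): [2.57, 2.57, 3.14, 3.14, 3.14, 3.14].

### API

Orientations are given as a unit quaternion [w, x, y, z].
In Python, from rig import sensors, imaging, manip gives the robot as it stands. The module is installed in compiled form; this text tells all that it offers.
- The arm moves only by the tool jog_arm, never from a script. Its argument "plan" is a list of rows, each an object of numbers: "dx", "dy", "dz": the shift along the tool's x, y, z in mm; "ax", "ay", "az": the turn, a rotation vector about the tool's x, y, z in units of 6 degrees (1.0 is 6 degrees); "grip": the closure, from 0 (fully open) to 1 (shut). A call has 1 to 20 rows; each row shifts and turns the commanded pose from where the row before left it, along the tool's axes as they then stand; what a row does not reach is not made up. A row lasts 1/12 s, in which the tool goes at most 41.7 mm and 7.16 degrees, less where a joint would pass 70% of its speed; a pose out of reach is approached as far as the arm can. A call is refused whole if a number of a shift passes 41.7 or a number of a turn 1, either way. A call with a gripper value outside its range is refused whole. The fingers move at their own pace and stop on an object; "grip_force" is the grip in N (left out, the last holds). Time passes only in rows, so rows that do not move let the fingers close. It gives the time, the measured TCP pose, the force, the opening and the grip force at its end, in the units of the state.
- sensors.get_state(): the state, without advancing time (a new reading comes with each control period).
- imaging.get_image(name): name is "side" or "top" or "wrist"; returns a dict with "image" (384x512x3 uint8, red, green, blue), "K" (3x3 intrinsics, pixels), "extrinsics" (4x4, takes a point from world to camera coordinates). Camera axes: x right, y up, looking along -z (the intrinsics and any distortion apply to the point x, -y, -z); pixel columns grow to the right and rows downward; lengths in m; the calibration is good to about 2 mm. A picture is of the moment at which its call begins. There is no depth.
- manip.sign_off(): hands the job in; it is judged then, once.
The state is a dict: "clock": time; "qpos": joint angles; "qd": joint speeds; "effort": joint torques, N m; "position": TCP position; "ee_rot": TCP orientation; "contact_force": force on the tool from outside, world axes, zero at the start; "moment": the same for the moment, N m; "width": finger opening in m; "gripper_force": force on a finger pad.
Only numpy, scipy, OpenCV 4.12 (cv2) and the standard library are available. Lean on these libraries where they do the work, as an engineer would, in place of code of your own. Each camera call takes 0.05 s, during which the arm holds its last target. There are 200 camera calls.

### The job

Close the desk air purifier and start it. Its twist cap lies loosely on the ring with its two lugs beside the slots: turn the cap until the lugs drop into the slots, press it down against the spring and twist it clockwise (seen from above) a quarter turn to the stop, so that it stays down locked. Then push the start button on the purifier's front deck fully down, and leave the other things on the cabinet where they are.

Things in the scene. Friction and masses are not known exactly. Their poses are not given: they have to be found in the camera images.
- purifier: Fixed grey plastic air purifier: an upright drum, 144 mm in diameter, 84 mm high, with a low deck at its front (70 mm wide, 35 mm high, reaching 128 mm from the drum's axis). Origin on the drum's axis at the underside, z up; -x points to the deck with the start button. Its slots lie at its +y and -y sides.
- ring (a point): Centre of the upper face of the flat aluminium ring on the drum, axes as the purifier's. Inner diameter 105 mm, 7 mm thick, two slots. Stops below it: a lug under the ring can turn from its slot only clockwise seen from above, 90 degrees. A spring plate inside carries the dropped cap: pressing takes about 5 N to let the lugs turn under the ring, 7 N to bottom 3 mm lower.
- slot (a point): Middle of one slot of the ring, on the upper face, 59 mm from the axis on the purifier's +y side; the other is opposite on the -y side. The slots are gaps 42 degrees wide through the ring, open to the bore, reaching 66 mm from the axis.
- cap_groove (a point): Loose white round cap, 100 mm in diameter, 42 mm high, 0.25 kg. A groove 34 mm wide and 18 mm deep, open at both ends, runs across its top along the cap's x, for opened fingertips: push on its walls to turn the cap, on its floor to press. The point is the floor's centre, 24 mm above the cap's underside; z up. Height over the ring: 14 mm at the start, about 9 mm dropped in the slots, 0 locked.
- cap_lug (a point): Middle of one of the cap's two lugs, 56.5 mm from its axis at its +x; the other is at -x, so half a turn gives the same cap. Lugs are 32 degrees wide, 7 mm high, 10 mm above the cap's underside. On top of the ring the cap turns freely either way. In the slots the groove lies along the purifier's y; locked, it lies along the purifier's x, pointing at the button.
- start (a joint): Travel of the start button: 0 up, 0.006 m fully down; it springs back. Fully down takes 5 N.
- start_top (a point): Centre of the top of the round start button, 28 mm in diameter, upright on the deck 100 mm in front of the drum's axis, 57 mm above the cabinet top when up; it is pressed straight down.
- stapler: Loose desk stapler, 34 x 135 x 42 mm; a bystander. Origin at the centre of its underside.
- tape_roll: Loose roll of masking tape lying flat, 74 mm in diameter, 19 mm high; a bystander. Origin at the centre of its underside.
Mind the look-alikes: they are no part of the job. There is more than one size of the part that bears cap_groove; the job needs the smallest.

How it is judged:
On the way, in this order (a step that is already met when the one before it is completed fails the run):
1. the cap is locked: down under the ring and turned to the stop (z of cap_groove in the frame of purifier below 0.0875 m and angle between the x axis of cap_groove and the x axis of purifier, either way round below 0.26 rad), for 0.2 s.
2. the start button is pushed down (value of joint start above 0.0045 m), for 0.05 s.
At the end, for the whole second after the job is handed in: The cap sits locked and at rest: groove floor at most 3.5 mm above the ring's upper face, within 6 mm of the axis, level within 5 degrees, groove within 15 degrees of the purifier's x (pointing at the start button); the start button has sprung back up (all of step 1 and z of cap_groove in the frame of purifier above 0.078 m and horizontal distance between cap_groove and purifier below 0.006 m and angle between cap_groove's own z axis and vertical below 0.09 rad and value of joint start below 0.002 m and linear speed of cap below 0.02 m/s); the robot touches nothing.
It fails at once if the stapler or the tape roll is shoved more than 30 mm (distance of any of stapler, tape_roll from where it was at the start of the episode above 0.03 m).
It also fails if it takes over 67 s, if anything falls off the work surface, if the arm or the gripper's body presses on something with over 40 N, if the wrist force passes 120 N, or if a joint passes its speed limit or range.

## Working session

There is one attempt and no reset: what is moved stays moved. The work goes in short steps, Python scripts to look and compute and a tool call to move; the robot and the scene stay as the last step left them, time stands still between calls to the robot, and variables do not carry over. Pictures are saved under pics/ and viewed, at most 10 in all, crops included, and the job is handed in when it is done.

Besides the shell and the picture viewer there is one more tool, called as name([rows], argument=value, ...), one row to a line, values as JSON. jog_arm: Moves the arm, as the interface text tells. Its arguments: {"type":"object","properties":{"plan":{"type":"array"},"grip_force":{"type":"number"}},"required":["plan"]}

```bash
mkdir -p pics
cat > h.py <<'E'
import numpy as np, cv2
from rig import sensors, imaging, manip
def snap(n,f):
    d=imaging.get_image(n); cv2.imwrite('pics/'+f,d['image'][:,:,::-1]); np.savez('pics/'+f+'.npz',K=d['K'],E=d['extrinsics']); return d
def ray(f,u,v,z):
    d=np.load('pics/'+f+'.npz');K,E=d['K'],d['E']
    p=np.linalg.inv(K)@[u,v,1]; r=E[:3,:3].T@np.array([p[0],-p[1],-p[2]]); c=-E[:3,:3].T@E[:3,3]
    return c+r*(z-c[2])/r[2]
def proj(f,P):
    d=np.load('pics/'+f+'.npz');K,E=d['K'],d['E']
    q=E[:3,:3]@np.array(P)+E[:3,3]; p=K@[q[0],-q[1],-q[2]]; return p[:2]/p[2]
E
python3 - <<'E'
from h import *
a=snap('top','top1.png');b=snap('side','side1.png')
i=np.hstack([a['image'],b['image']])[:,:,::-1]
cv2.imwrite('pics/both.png',np.vstack([a['image'],b['image']])[:,:,::-1]) 
for n in('top1.png','side1.png'):
    d=np.load('pics/'+n+'.npz');print(d['K'],-d['E'][:3,:3].T@d['E'][:3,3])
print(sensors.get_state(),manip.tcp_to_tips)
E
```

```text
[[377.83590499   0.         252.37374677]
 [  0.         377.83590499 195.4825766 ]
 [  0.           0.           1.        ]] [ 0.37578683 -0.03215244  1.18685169]
[[393.0687176    0.         258.53483563]
 [  0.         393.0687176  186.79753355]
 [  0.           0.           1.        ]] [0.53541495 1.02461395 0.56790203]
{'clock': 0.1, 'qpos': array([ 1.17499227e+00,  2.76516011e-01,  1.50601809e+00, -9.99593970e-06,
        1.36072416e+00, -1.20992575e-01]), 'qd': array([ 0.00045342, -0.00024027, -0.00392289,  0.00106475, -0.00025407,
       -0.00019566]), 'effort': array([ 2.10058373e-03, -4.17704058e+01, -2.46406764e+01, -1.14074899e-04,
        5.86776267e-03,  2.63137019e-05]), 'position': array([0.15596044, 0.55323735, 0.40393036]), 'ee_rot': array([-2.08082576e-04,  1.36972688e-01,  9.90574474e-01, -8.06401008e-04]), 'contact_force': array([ 0.28965913, -0.08552434,  0.57293885]), 'moment': array([ 0.0041041 , -0.0165406 ,  0.01906681]), 'gripper_force': 0.0, 'width': 0.08543879443862043} 0.1734
```

View pics/top1.png

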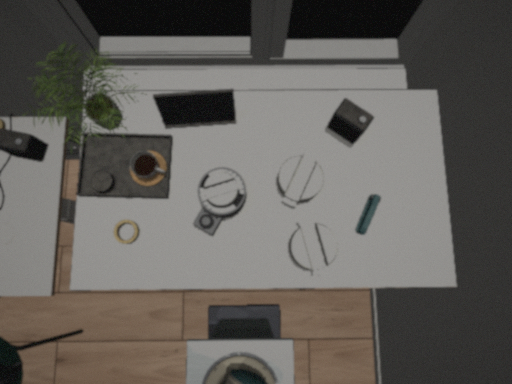

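View pics/side1.png

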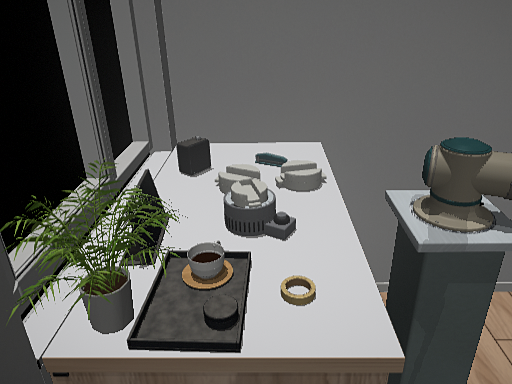

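The top view shows three white caps: one on the grey purifier at (221,190) with its deck at (207,220), and two loose on the cabinet at (300,180) and (312,247). The stapler is at (368,213) and the tape roll at (127,232). I expect the cap on the drum to be the smallest, so I'll check that in an enlarged crop.

Run:
```python
from h import *
a=cv2.imread('pics/top1.png')[145:285,180:355]
a=cv2.resize(a,None,fx=4.5,fy=4.2,interpolation=cv2.INTER_CUBIC); a=cv2.resize(cv2.imread('pics/top1.png')[145:285,180:355],None,fx=4,fy=4,interpolation=cv2.INTER_CUBIC)
cv2.imwrite('pics/c1.png',cv2.convertScaleAbs(a,alpha=1.5))
```

```text
(no output)
```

View pics/c1.png

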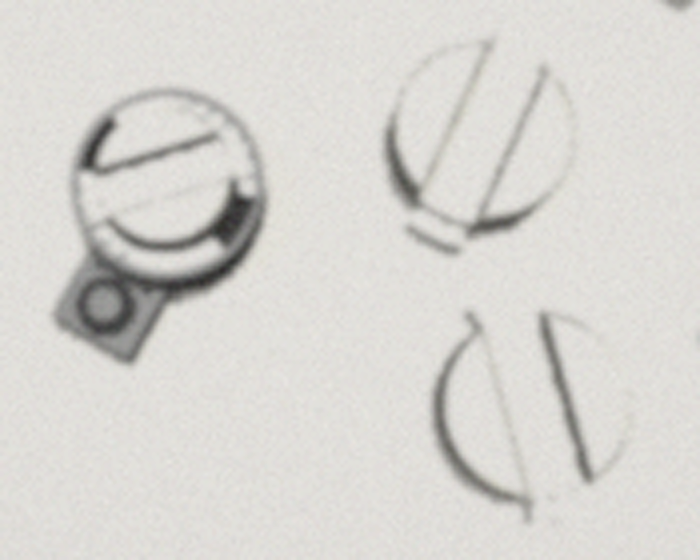

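Run:
```python
from h import *
f='top1.png'
P=lambda u,v,z: ray(f,180+u/4,145+v/4,z)
b=P(104,303,.057);print('btn',b)
s1=P(98,143,.084);s2=P(237,215,.084);print('slots',s1,s2,(s1+s2)/2,np.linalg.norm(s1-s2))
c=P(168,182,.084);print('ringcirc',c, 'btn dist',np.linalg.norm((b-c)[:2]),'ang btn dir',np.degrees(np.arctan2(*(b-c)[1::-1])))
d=s1-s2;print('slot dir',np.degrees(np.arctan2(d[1],d[0])))
g1=P(95,172,.116);g2=P(217,135,.116);g=g2-g1;print('groove',np.degrees(np.arctan2(g[1],g[0])))
for nm,u,v in(('stapler',368,213),('tape',127,232)):print(nm,ray(f,u,v,.02))
for r in ((88,575),(72,265)): print(np.linalg.norm(P(r[0],180,.1)-P(r[1],180,.1)))
```

```text
btn [0.50126384 0.0978996  0.057     ]
slots [0.61808997 0.10087229 0.084     ] [ 0.5629164  -0.00265421  0.084     ] [0.59050318 0.04910904 0.084     ] 0.11731094974069727
ringcirc [0.5881232  0.04852096 0.084     ] btn dist 0.0999139580993649 ang btn dir 150.3822187556589
slot dir 61.94499554676844
groove -73.08224089821631
stapler [ 0.52594253 -0.40221872  0.02      ]
tape [0.47240019 0.34453622 0.02      ]
0.35683120981501365
0.1411930621926095
```

Only the cap on the drum, about 100 mm wide, fits the ring. The other two are bigger and lie loose on the cabinet.

Measurements against the given sizes:

| Quantity | Measured | Given |
|---|---|---|
| Button to axis | 99.9 mm | 100 mm |
| Slot to slot | 117 mm | 118 mm |

The axis is at about (0.589, 0.0487), the slot direction is 61° and the groove is at 107°. The cap therefore needs about 46° clockwise to drop, then 90° more to lock.

```bash
cat >> h.py <<'E'
from scipy.spatial.transform import Rotation as Ro
def st():
    s=sensors.get_state(); w,x,y,z=s['ee_rot']; R=Ro.from_quat([x,y,z,w]).as_matrix(); return s,R
def goto(x,y,z=None):
    s,R=st(); p=s['position']; t=np.array([x,y,p[2] if z is None else z])
    psi=np.degrees(np.arctan2(R[1,1],R[0,1])); tilt=Ro.from_matrix(R).as_matrix()[:,2]
    print('t',s['clock'],'pos',p.round(4),'psi',psi.round(1),'toolz',tilt.round(3),'F',s['contact_force'].round(1),'w',round(s['width'],4)); print('tool delta mm',(R.T@(t-p)*1e3).round(1))
E
python3 -c "
from h import *
goto(.589,.0487,.354)"
```

```text
t 0.1 pos [0.156  0.5532 0.4039] psi 74.3 toolz [-0.001 -0.002 -1.   ] F [ 0.3 -0.1  0.6] w 0.0854
tool delta mm [-553.7 -368.    50.4]
```

jog_arm([
  {"dx": -30.8, "dy": -20.4, "dz": 2.8, "grip": 0.35},
  {"dx": -30.8, "dy": -20.4, "dz": 2.8, "grip": 0.35},
  {"dx": -30.8, "dy": -20.4, "dz": 2.8, "grip": 0.35},
  {"dx": -30.8, "dy": -20.4, "dz": 2.8, "grip": 0.35},
  {"dx": -30.8, "dy": -20.4, "dz": 2.8, "grip": 0.35},
  {"dx": -30.8, "dy": -20.4, "dz": 2.8, "grip": 0.35},
  {"dx": -30.8, "dy": -20.4, "dz": 2.8, "grip": 0.35},
  {"dx": -30.8, "dy": -20.4, "dz": 2.8, "grip": 0.35},
  {"dx": -30.8, "dy": -20.4, "dz": 2.8, "grip": 0.35},
  {"dx": -30.8, "dy": -20.4, "dz": 2.8, "grip": 0.35},
  {"dx": -30.8, "dy": -20.4, "dz": 2.8, "grip": 0.35},
  {"dx": -30.8, "dy": -20.4, "dz": 2.8, "grip": 0.35},
  {"dx": -30.8, "dy": -20.4, "dz": 2.8, "grip": 0.35},
  {"dx": -30.8, "dy": -20.4, "dz": 2.8, "grip": 0.35},
  {"dx": -30.8, "dy": -20.4, "dz": 2.8, "grip": 0.35},
  {"dx": -30.8, "dy": -20.4, "dz": 2.8, "grip": 0.35},
  {"dx": -30.8, "dy": -20.4, "dz": 2.8, "grip": 0.35},
  {"dx": -30.8, "dy": -20.4, "dz": 2.8, "grip": 0.35},
])

```text
$.plan[0]: bad value
```

jog_arm([
  {"az": -0.91, "grip": 0.35},
  {"az": -0.91, "grip": 0.35},
  {"az": -0.91, "grip": 0.35},
  {"az": -0.91, "grip": 0.35},
  {"az": -0.91, "grip": 0.35},
  {"az": -0.91, "grip": 0.35},
  {"grip": 0.35},
  {"grip": 0.35},
])

```text
$.plan[0]: bad value
```

```bash
python3 -c "
from h import *
goto(.589,.0487)
d=snap('wrist','w1.png')
print(sensors.get_state()['qpos'].round(2))
for P in [(.589,.0487,.098),(.5013,.0979,.057),(.6172,.1003,.084),(.5604,-.003,.084)]: print(P,proj('w1.png',P))"
```

```text
t 0.1 pos [0.156  0.5532 0.4039] psi 74.3 toolz [-0.001 -0.002 -1.   ] F [ 0.3 -0.1  0.6] w 0.0854
tool delta mm [-5.537e+02 -3.681e+02  5.000e-01]
[ 1.18  0.28  1.51 -0.    1.36 -0.12]
(0.589, 0.0487, 0.098) [  8.55168525 542.11778441]
(0.5013, 0.0979, 0.057) [ 28.55833133 465.69862381]
(0.6172, 0.1003, 0.084) [ 55.10725797 534.69953489]
(0.5604, -0.003, 0.084) [-24.91102462 523.89678368]
```

View pics/w1.png

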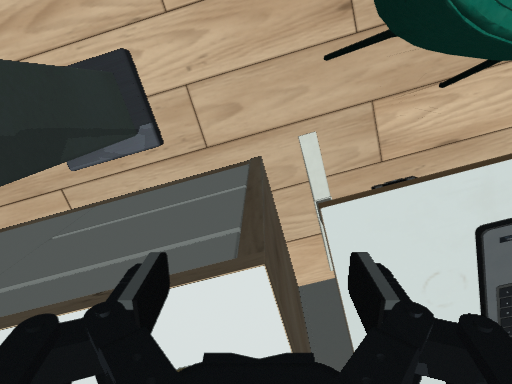

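The wrist view shows only floor and the furniture edge, because the plan was refused and the arm didn't move. Most likely every row needs all seven keys, so I'll resend it that way.

jog_arm([
  {"dx": -30.8, "dy": -20.4, "dz": 2.8, "ax": 0, "ay": 0, "az": 0, "grip": 0.35},
])

```text
clock: 0.23
position: [0.1781, 0.5286, 0.4017]
ee_rot: [-0.001, 0.135, 0.991, 0.002]
contact_force: [0.8, -0.3, -0.3]
width: 0.0756
gripper_force: 0.0
```

jog_arm([
  {"dx": -30.8, "dy": -20.4, "dz": 2.8, "ax": 0, "ay": 0, "az": 0, "grip": 0.35},
  {"dx": -30.8, "dy": -20.4, "dz": 2.8, "ax": 0, "ay": 0, "az": 0, "grip": 0.35},
  {"dx": -30.8, "dy": -20.4, "dz": 2.8, "ax": 0, "ay": 0, "az": 0, "grip": 0.35},
  {"dx": -30.8, "dy": -20.4, "dz": 2.8, "ax": 0, "ay": 0, "az": 0, "grip": 0.35},
  {"dx": -30.8, "dy": -20.4, "dz": 2.8, "ax": 0, "ay": 0, "az": 0, "grip": 0.35},
  {"dx": -30.8, "dy": -20.4, "dz": 2.8, "ax": 0, "ay": 0, "az": 0, "grip": 0.35},
  {"dx": -30.8, "dy": -20.4, "dz": 2.8, "ax": 0, "ay": 0, "az": 0, "grip": 0.35},
  {"dx": -30.8, "dy": -20.4, "dz": 2.8, "ax": 0, "ay": 0, "az": 0, "grip": 0.35},
  {"dx": -30.8, "dy": -20.4, "dz": 2.8, "ax": 0, "ay": 0, "az": 0, "grip": 0.35},
  {"dx": -30.8, "dy": -20.4, "dz": 2.8, "ax": 0, "ay": 0, "az": 0, "grip": 0.35},
  {"dx": -30.8, "dy": -20.4, "dz": 2.8, "ax": 0, "ay": 0, "az": 0, "grip": 0.35},
  {"dx": -30.8, "dy": -20.4, "dz": 2.8, "ax": 0, "ay": 0, "az": 0, "grip": 0.35},
  {"dx": -30.8, "dy": -20.4, "dz": 2.8, "ax": 0, "ay": 0, "az": 0, "grip": 0.35},
  {"dx": -30.8, "dy": -20.4, "dz": 2.8, "ax": 0, "ay": 0, "az": 0, "grip": 0.35},
  {"dx": -30.8, "dy": -20.4, "dz": 2.8, "ax": 0, "ay": 0, "az": 0, "grip": 0.35},
  {"dx": -30.8, "dy": -20.4, "dz": 2.8, "ax": 0, "ay": 0, "az": 0, "grip": 0.35},
  {"dx": -30.8, "dy": -20.4, "dz": 2.8, "ax": 0, "ay": 0, "az": 0, "grip": 0.35},
])

```text
clock: 1.65
position: [0.5908, 0.0479, 0.3538]
ee_rot: [-0.0, 0.137, 0.991, 0.0]
contact_force: [-0.1, -0.2, 1.1]
width: 0.0555
gripper_force: 0.0
```

jog_arm([
  {"dx": 0, "dy": 0, "dz": 0, "ax": 0, "ay": 0, "az": -0.91, "grip": 0.35},
  {"dx": 0, "dy": 0, "dz": 0, "ax": 0, "ay": 0, "az": -0.91, "grip": 0.35},
  {"dx": 0, "dy": 0, "dz": 0, "ax": 0, "ay": 0, "az": -0.91, "grip": 0.35},
  {"dx": 0, "dy": 0, "dz": 0, "ax": 0, "ay": 0, "az": -0.91, "grip": 0.35},
  {"dx": 0, "dy": 0, "dz": 0, "ax": 0, "ay": 0, "az": -0.91, "grip": 0.35},
  {"dx": 0, "dy": 0, "dz": 0, "ax": 0, "ay": 0, "az": -0.91, "grip": 0.35},
  {"dx": 0, "dy": 0, "dz": 0, "ax": 0, "ay": 0, "az": 0, "grip": 0.35},
  {"dx": 0, "dy": 0, "dz": 0, "ax": 0, "ay": 0, "az": 0, "grip": 0.35},
])

```text
clock: 2.32
position: [0.5899, 0.0496, 0.354]
ee_rot: [-0.0, -0.147, 0.989, 0.0]
contact_force: [0.5, -0.3, 0.1]
width: 0.0554
gripper_force: 0.0
```

```bash
python3 -c "
from h import *
goto(.589,.0487)
d=snap('wrist','w2.png')
print(sensors.get_state()['qpos'].round(2))
for P in [(.589,.0487,.098),(.5013,.0979,.057),(.6172,.1003,.084),(.5604,-.003,.084)]: print(P,proj('w2.png',P))"
```

```text
t 2.3167 pos [0.5899 0.0496 0.354 ] psi 106.9 toolz [-0.001  0.    -1.   ] F [ 0.5 -0.3  0.1] w 0.0554
tool delta mm [ 1.1 -0.6  0. ]
[-0.03  0.33  1.55  0.    1.26 -1.9 ]
(0.589, 0.0487, 0.098) [257.35905635 199.11189269]
(0.5013, 0.0979, 0.057) [346.44176257 101.79821322]
(0.6172, 0.1003, 0.084) [306.10115798 240.29604405]
(0.5604, -0.003, 0.084) [203.29021573 140.43815675]
```

View pics/w2.png

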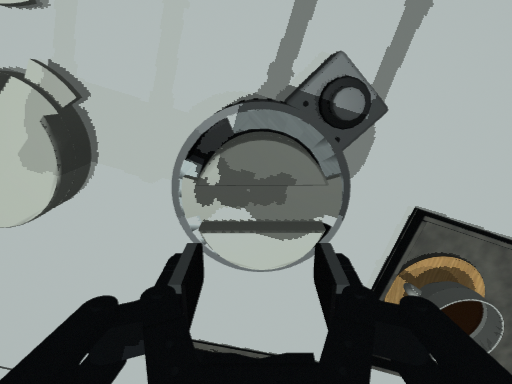

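The wrist view shows the cap below. Groove lines run horizontally at rows 185 and about 220–232. The button is at (349,103), against a predicted (346,102), so the calibration agrees to about 2 mm. Next I'll check the groove edges against their prediction.

```bash
python3 -c "
from h import *
d=np.load('pics/w2.png.npz');E=d['E'];print('cam',-E[:3,:3].T@E[:3,3],'fwd',-E[2,:3])
c=np.array([.589,.0487]);a=np.radians(107);u=np.array([np.cos(a),np.sin(a)]);n=np.array([-u[1],u[0]])
for s in(1,-1):
  for z in(.116,.098):
    print(s,z,[proj('w2.png',[*(c+s*.017*n+k*u),z]).round(0) for k in(-.045,.045)])
im=cv2.imread('pics/w2.png',0).astype(int);
for col in(215,257,300,315): print(col,[ (r,im[r,col]) for r in range(176,242,2)])
"
```

```text
cam [0.51212413 0.02608516 0.32258885] fwd [ 0.30251503  0.0920185  -0.94869239]
1 0.116 [array([192., 185.]), array([322., 185.])]
1 0.098 [array([197., 178.]), array([318., 178.])]
-1 0.116 [array([195., 230.]), array([320., 229.])]
-1 0.098 [array([200., 220.]), array([315., 220.])]
215 [(176, np.int64(170)), (178, np.int64(169)), (180, np.int64(168)), (182, np.int64(157)), (184, np.int64(82)), (186, np.int64(76)), (188, np.int64(77)), (190, np.int64(76)), (192, np.int64(77)), (194, np.int64(77)), (196, np.int64(76)), (198, np.int64(164)), (200, np.int64(165)), (202, np.int64(165)), (204, np.int64(165)), (206, np.int64(165)), (208, np.int64(164)), (210, np.int64(168)), (212, np.int64(167)), (214, np.int64(183)), (216, np.int64(184)), (218, np.int64(183)), (220, np.int64(103)), (222, np.int64(58)), (224, np.int64(57)), (226, np.int64(58)), (228, np.int64(59)), (230, np.int64(67)), (232, np.int64(72)), (234, np.int64(183)), (236, np.int64(183)), (238, np.int64(183)), (240, np.int64(183))]
257 [(176, np.int64(105)), (178, np.int64(103)), (180, np.int64(77)), (182, np.int64(77)), (184
[... 1364 characters left out ...]
)), (178, np.int64(105)), (180, np.int64(104)), (182, np.int64(105)), (184, np.int64(96)), (186, np.int64(105)), (188, np.int64(104)), (190, np.int64(104)), (192, np.int64(105)), (194, np.int64(104)), (196, np.int64(104)), (198, np.int64(104)), (200, np.int64(104)), (202, np.int64(104)), (204, np.int64(104)), (206, np.int64(104)), (208, np.int64(103)), (210, np.int64(103)), (212, np.int64(103)), (214, np.int64(103)), (216, np.int64(103)), (218, np.int64(181)), (220, np.int64(165)), (222, np.int64(57)), (224, np.int64(57)), (226, np.int64(58)), (228, np.int64(58)), (230, np.int64(62)), (232, np.int64(74)), (234, np.int64(183)), (236, np.int64(183)), (238, np.int64(183)), (240, np.int64(183))]
```

Prediction and picture agree to within 2 px. I'll go down into the groove now, stopping about 3 mm above its floor.

jog_arm([
  {"dx": 0, "dy": 0, "dz": 25, "ax": 0, "ay": 0, "az": 0, "grip": 0.35},
  {"dx": 0, "dy": 0, "dz": 25, "ax": 0, "ay": 0, "az": 0, "grip": 0.35},
  {"dx": 0, "dy": 0, "dz": 15, "ax": 0, "ay": 0, "az": 0, "grip": 0.35},
  {"dx": 0, "dy": 0, "dz": 10, "ax": 0, "ay": 0, "az": 0, "grip": 0.35},
  {"dx": 0, "dy": 0, "dz": 5, "ax": 0, "ay": 0, "az": 0, "grip": 0.35},
  {"dx": 0, "dy": 0, "dz": 0, "ax": 0, "ay": 0, "az": 0, "grip": 0.35},
  {"dx": 0, "dy": 0, "dz": 0, "ax": 0, "ay": 0, "az": 0, "grip": 0.35},
])

```text
clock: 2.95
position: [0.5904, 0.0496, 0.2748]
ee_rot: [0.001, -0.148, 0.989, -0.0]
contact_force: [0.8, -0.5, 0.6]
width: 0.0558
gripper_force: 0.0
```

jog_arm([
  {"dx": 0, "dy": 0, "dz": 0, "ax": 0, "ay": 0, "az": 0.5, "grip": 0.35},
  {"dx": 0, "dy": 0, "dz": 0, "ax": 0, "ay": 0, "az": 0.5, "grip": 0.35},
  {"dx": 0, "dy": 0, "dz": 0, "ax": 0, "ay": 0, "az": 0.5, "grip": 0.35},
  {"dx": 0, "dy": 0, "dz": 0, "ax": 0, "ay": 0, "az": 0.5, "grip": 0.35},
  {"dx": 0, "dy": 0, "dz": 0, "ax": 0, "ay": 0, "az": 0.5, "grip": 0.35},
  {"dx": 0, "dy": 0, "dz": 0, "ax": 0, "ay": 0, "az": 0.5, "grip": 0.35},
  {"dx": 0, "dy": 0, "dz": 0, "ax": 0, "ay": 0, "az": 0.5, "grip": 0.35},
  {"dx": 0, "dy": 0, "dz": 0, "ax": 0, "ay": 0, "az": 0.5, "grip": 0.35},
  {"dx": 0, "dy": 0, "dz": 0, "ax": 0, "ay": 0, "az": 0.5, "grip": 0.35},
  {"dx": 0, "dy": 0, "dz": 0, "ax": 0, "ay": 0, "az": 0.5, "grip": 0.35},
  {"dx": 0, "dy": 0, "dz": 0, "ax": 0, "ay": 0, "az": 0.5, "grip": 0.35},
  {"dx": 0, "dy": 0, "dz": 0, "ax": 0, "ay": 0, "az": 0.5, "grip": 0.35},
  {"dx": 0, "dy": 0, "dz": 0, "ax": 0, "ay": 0, "az": 0.5, "grip": 0.35},
  {"dx": 0, "dy": 0, "dz": 0, "ax": 0, "ay": 0, "az": 0.5, "grip": 0.35},
  {"dx": 0, "dy": 0, "dz": 0, "ax": 0, "ay": 0, "az": 0, "grip": 0.35},
  {"dx": 0, "dy": 0, "dz": 0, "ax": 0, "ay": 0, "az": 0, "grip": 0.35},
])

```text
clock: 4.28
position: [0.5903, 0.0496, 0.2754]
ee_rot: [0.001, 0.216, 0.976, 0.0]
contact_force: [-1.7, -0.0, 0.8]
width: 0.0555
gripper_force: 0.3
```

```bash
python3 -c "
from h import *
goto(.589,.0487)
print(sensors.get_state()['moment'])
d=snap('wrist','w3.png')"
```

```text
t 4.2833 pos [0.5903 0.0496 0.2754] psi 65.1 toolz [ 0.002  0.    -1.   ] F [-1.7 -0.   0.8] w 0.0555
tool delta mm [ 0.8 -1.3 -0. ]
[ 0.05005612  0.01926722 -0.00797646]
```

View pics/w3.png

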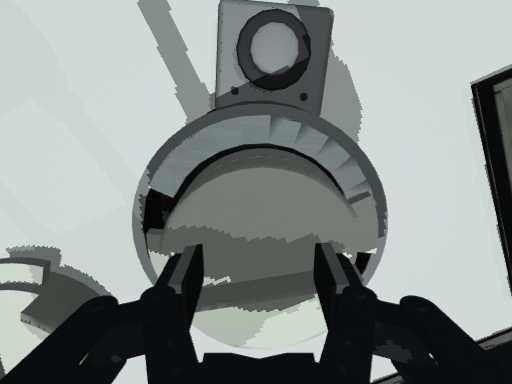

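The wrist view shows the left slot at (157,210) and the lug edge just beside it. The groove wall at (200,305)–(315,275) trails the fingers by about 8°. I'll continue clockwise slowly.

jog_arm([
  {"dx": 0, "dy": 0, "dz": 0, "ax": 0, "ay": 0, "az": 0.2, "grip": 0.35},
  {"dx": 0, "dy": 0, "dz": 0, "ax": 0, "ay": 0, "az": 0.2, "grip": 0.35},
  {"dx": 0, "dy": 0, "dz": 0, "ax": 0, "ay": 0, "az": 0.2, "grip": 0.35},
  {"dx": 0, "dy": 0, "dz": 0, "ax": 0, "ay": 0, "az": 0.2, "grip": 0.35},
  {"dx": 0, "dy": 0, "dz": 0, "ax": 0, "ay": 0, "az": 0.2, "grip": 0.35},
  {"dx": 0, "dy": 0, "dz": 0, "ax": 0, "ay": 0, "az": 0.2, "grip": 0.35},
  {"dx": 0, "dy": 0, "dz": 0, "ax": 0, "ay": 0, "az": 0.2, "grip": 0.35},
  {"dx": 0, "dy": 0, "dz": 0, "ax": 0, "ay": 0, "az": 0.2, "grip": 0.35},
  {"dx": 0, "dy": 0, "dz": 0, "ax": 0, "ay": 0, "az": 0, "grip": 0.35},
])

```text
clock: 5.08
position: [0.5898, 0.0496, 0.2738]
ee_rot: [-0.0, 0.298, 0.955, -0.0]
contact_force: [-0.4, 0.5, 0.9]
width: 0.0556
gripper_force: 0.4
```

```bash
python3 -c "
from h import *
goto(.589,.0487)
print(sensors.get_state()['moment'])"
```

```text
t 5.0833 pos [0.5898 0.0496 0.2738] psi 55.3 toolz [-0.001  0.    -1.   ] F [-0.4  0.5  0.9] w 0.0556
tool delta mm [ 0.2 -1.2  0. ]
[-0.03473527 -0.00862583 -0.00989203]
```

jog_arm([
  {"dx": 0, "dy": 0, "dz": 0, "ax": 0, "ay": 0, "az": 0.15, "grip": 0.35},
  {"dx": 0, "dy": 0, "dz": 0, "ax": 0, "ay": 0, "az": 0.15, "grip": 0.35},
  {"dx": 0, "dy": 0, "dz": 0, "ax": 0, "ay": 0, "az": 0.15, "grip": 0.35},
  {"dx": 0, "dy": 0, "dz": 0, "ax": 0, "ay": 0, "az": 0, "grip": 0.35},
])

```text
clock: 5.42
position: [0.5899, 0.0496, 0.274]
ee_rot: [-0.0, 0.32, 0.947, -0.0]
contact_force: [0.4, -0.4, -0.5]
width: 0.0557
gripper_force: 0.0
```

```bash
python3 -c "
from h import *
goto(.589,.0487)
print(sensors.get_state()['moment'])
d=snap('wrist','w4.png')"
```

```text
t 5.4167 pos [0.5899 0.0496 0.274 ] psi 52.7 toolz [-0.001  0.    -1.   ] F [ 0.4 -0.4 -0.5] w 0.0557
tool delta mm [ 0.2 -1.2  0. ]
[ 0.00528101 -0.05540687 -0.00923874]
```

View pics/w4.png

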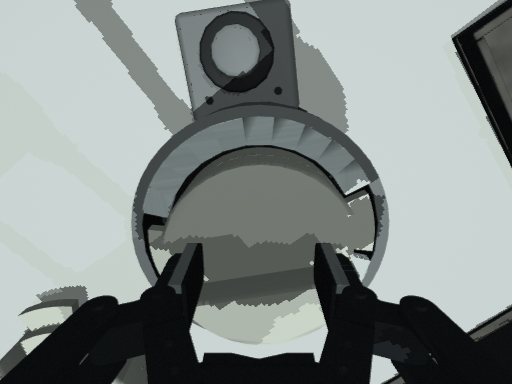

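The view shows both lugs in the slot gaps: left at (155,235), right at (363,225), each with only a thin dark sliver left. I'll turn a little further to feel for the slot wall.

jog_arm([
  {"dx": 0, "dy": 0, "dz": 0, "ax": 0, "ay": 0, "az": 0.15, "grip": 0.35},
  {"dx": 0, "dy": 0, "dz": 0, "ax": 0, "ay": 0, "az": 0.15, "grip": 0.35},
  {"dx": 0, "dy": 0, "dz": 0, "ax": 0, "ay": 0, "az": 0.15, "grip": 0.35},
  {"dx": 0, "dy": 0, "dz": 0, "ax": 0, "ay": 0, "az": 0.15, "grip": 0.35},
  {"dx": 0, "dy": 0, "dz": 0, "ax": 0, "ay": 0, "az": 0, "grip": 0.35},
])

```text
clock: 5.88
position: [0.59, 0.0496, 0.2743]
ee_rot: [-0.0, 0.35, 0.937, 0.0]
contact_force: [0.1, 0.7, 0.1]
width: 0.0554
gripper_force: 0.3
```

```bash
python3 -c "
from h import *
goto(.589,.0487)
print(sensors.get_state()['moment'])"
```

```text
t 5.8833 pos [0.59   0.0496 0.2743] psi 49.1 toolz [-0.  0. -1.] F [0.1 0.7 0.1] w 0.0554
tool delta mm [ 0.2 -1.3 -0. ]
[0.04308374 0.07222701 0.03097009]
```

jog_arm([
  {"dx": 0, "dy": 0, "dz": 0, "ax": 0, "ay": 0, "az": 0.15, "grip": 0.35},
  {"dx": 0, "dy": 0, "dz": 0, "ax": 0, "ay": 0, "az": 0.15, "grip": 0.35},
  {"dx": 0, "dy": 0, "dz": 0, "ax": 0, "ay": 0, "az": 0, "grip": 0.35},
])

```text
clock: 6.13
position: [0.59, 0.0496, 0.2743]
ee_rot: [-0.0, 0.364, 0.931, 0.0]
contact_force: [-0.7, 0.5, -0.6]
width: 0.0555
gripper_force: 0.3
```

```bash
python3 -c "
from h import *
goto(.589,.0487)
print(sensors.get_state()['moment'])
a=snap('wrist','w5.png')['image']
b=cv2.imread('pics/w4.png')
cv2.imwrite('pics/cmp.png',np.hstack([cv2.resize(x[130:310,120:400],None,fx=1.4,fy=1.4,interpolation=cv2.INTER_CUBIC) for x in(b,a[:,:,::-1])]))"
```

```text
t 6.1333 pos [0.59   0.0496 0.2743] psi 47.3 toolz [-0.  0. -1.] F [-0.7  0.5 -0.6] w 0.0555
tool delta mm [ 0.1 -1.3 -0. ]
[0.02101827 0.05741701 0.03913197]
```

View pics/cmp.png

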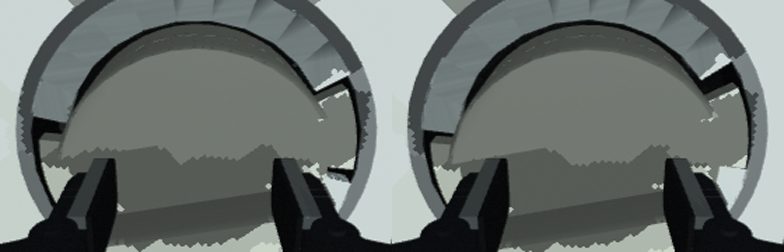

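Between the two panels the lugs moved on towards the clockwise ends of the slots. I need to know whether the cap has dropped, so I'll turn 1–2° more and watch the torque.

jog_arm([
  {"dx": 0, "dy": 0, "dz": 0, "ax": 0, "ay": 0, "az": 0.15, "grip": 0.35},
  {"dx": 0, "dy": 0, "dz": 0, "ax": 0, "ay": 0, "az": 0.1, "grip": 0.35},
  {"dx": 0, "dy": 0, "dz": 0, "ax": 0, "ay": 0, "az": 0, "grip": 0.35},
])

```text
clock: 6.43
position: [0.59, 0.0496, 0.2743]
ee_rot: [-0.0, 0.376, 0.926, 0.0]
contact_force: [-0.3, -0.5, -1.5]
width: 0.0555
gripper_force: 0.8
```

```bash
python3 -c "
from h import *
goto(.589,.0487)
print(sensors.get_state()['moment'])"
```

```text
t 6.4333 pos [0.59   0.0496 0.2743] psi 45.8 toolz [-0.  0. -1.] F [-0.3 -0.5 -1.5] w 0.0555
tool delta mm [ 0.1 -1.3 -0. ]
[-0.00922443  0.06510156  0.08190959]
```

jog_arm([
  {"dx": 0, "dy": 0, "dz": 0, "ax": 0, "ay": 0, "az": -0.4, "grip": 0.35},
  {"dx": 0, "dy": 0, "dz": 2, "ax": 0, "ay": 0, "az": 0, "grip": 0.35},
  {"dx": 0, "dy": 0, "dz": 2, "ax": 0, "ay": 0, "az": 0, "grip": 0.35},
  {"dx": 0, "dy": 0, "dz": 0, "ax": 0, "ay": 0, "az": 0, "grip": 0.35},
  {"dx": 0, "dy": 0, "dz": 0, "ax": 0, "ay": 0, "az": 0, "grip": 0.35},
])

```text
clock: 6.85
position: [0.59, 0.0496, 0.2701]
ee_rot: [-0.0, 0.357, 0.934, -0.0]
contact_force: [0.0, 0.6, 0.6]
width: 0.0556
gripper_force: 0.0
```

jog_arm([
  {"dx": 0, "dy": 0, "dz": 1, "ax": 0, "ay": 0, "az": 0, "grip": 0.35},
  {"dx": 0, "dy": 0, "dz": 1, "ax": 0, "ay": 0, "az": 0, "grip": 0.35},
  {"dx": 0, "dy": 0, "dz": 0, "ax": 0, "ay": 0, "az": 0, "grip": 0.35},
])

```text
clock: 7.1
position: [0.5899, 0.0496, 0.2681]
ee_rot: [-0.0, 0.357, 0.934, 0.0]
contact_force: [-0.7, 0.2, 0.5]
width: 0.0553
gripper_force: 0.0
```

jog_arm([
  {"dx": 0, "dy": 0, "dz": 1, "ax": 0, "ay": 0, "az": 0, "grip": 0.35},
  {"dx": 0, "dy": 0, "dz": 1, "ax": 0, "ay": 0, "az": 0, "grip": 0.35},
  {"dx": 0, "dy": 0, "dz": 0, "ax": 0, "ay": 0, "az": 0, "grip": 0.35},
])

```text
clock: 7.35
position: [0.5899, 0.0496, 0.2661]
ee_rot: [-0.0, 0.357, 0.934, -0.0]
contact_force: [-0.5, -0.2, 0.3]
width: 0.0555
gripper_force: 0.0
```

jog_arm([
  {"dx": 0, "dy": 0, "dz": 1, "ax": 0, "ay": 0, "az": 0, "grip": 0.35},
  {"dx": 0, "dy": 0, "dz": 1, "ax": 0, "ay": 0, "az": 0, "grip": 0.35},
  {"dx": 0, "dy": 0, "dz": 0, "ax": 0, "ay": 0, "az": 0, "grip": 0.35},
])

```text
clock: 7.6
position: [0.5899, 0.0496, 0.2641]
ee_rot: [-0.0, 0.357, 0.934, -0.0]
contact_force: [1.3, 0.1, 0.8]
width: 0.0553
gripper_force: 0.0
```

jog_arm([
  {"dx": 0, "dy": 0, "dz": 1, "ax": 0, "ay": 0, "az": 0, "grip": 0.35},
  {"dx": 0, "dy": 0, "dz": 1, "ax": 0, "ay": 0, "az": 0, "grip": 0.35},
  {"dx": 0, "dy": 0, "dz": 0, "ax": 0, "ay": 0, "az": 0, "grip": 0.35},
])

```text
clock: 7.85
position: [0.5899, 0.0496, 0.2621]
ee_rot: [-0.0, 0.357, 0.934, 0.0]
contact_force: [-0.8, -0.0, -0.5]
width: 0.0557
gripper_force: 0.0
```

jog_arm([
  {"dx": 0, "dy": 0, "dz": 1, "ax": 0, "ay": 0, "az": 0, "grip": 0.35},
  {"dx": 0, "dy": 0, "dz": 1, "ax": 0, "ay": 0, "az": 0, "grip": 0.35},
  {"dx": 0, "dy": 0, "dz": 0, "ax": 0, "ay": 0, "az": 0, "grip": 0.35},
])

```text
clock: 8.1
position: [0.59, 0.0496, 0.2602]
ee_rot: [0.0, 0.357, 0.934, 0.0]
contact_force: [0.1, 0.0, 1.3]
width: 0.0554
gripper_force: 0.4
```

jog_arm([
  {"dx": 0, "dy": 0, "dz": 1, "ax": 0, "ay": 0, "az": 0, "grip": 0.35},
  {"dx": 0, "dy": 0, "dz": 0.5, "ax": 0, "ay": 0, "az": 0, "grip": 0.35},
  {"dx": 0, "dy": 0, "dz": 0, "ax": 0, "ay": 0, "az": 0, "grip": 0.35},
])

```text
clock: 8.35
position: [0.59, 0.0496, 0.2588]
ee_rot: [0.0, 0.357, 0.934, 0.0]
contact_force: [-0.5, 0.8, 1.8]
width: 0.0557
gripper_force: 0.7
```

jog_arm([
  {"dx": 0, "dy": 0, "dz": 1, "ax": 0, "ay": 0, "az": 0, "grip": 0.35},
  {"dx": 0, "dy": 0, "dz": 1, "ax": 0, "ay": 0, "az": 0, "grip": 0.35},
  {"dx": 0, "dy": 0, "dz": 1, "ax": 0, "ay": 0, "az": 0, "grip": 0.35},
  {"dx": 0, "dy": 0, "dz": 0, "ax": 0, "ay": 0, "az": 0, "grip": 0.35},
])

```text
clock: 8.68
position: [0.59, 0.0496, 0.2558]
ee_rot: [0.0, 0.357, 0.934, 0.0]
contact_force: [-0.0, 0.3, 4.0]
width: 0.0553
gripper_force: 1.5
```

jog_arm([
  {"dx": 0, "dy": 0, "dz": 1, "ax": 0, "ay": 0, "az": 0, "grip": 0.35},
  {"dx": 0, "dy": 0, "dz": 1, "ax": 0, "ay": 0, "az": 0, "grip": 0.35},
  {"dx": 0, "dy": 0, "dz": 1, "ax": 0, "ay": 0, "az": 0, "grip": 0.35},
  {"dx": 0, "dy": 0, "dz": 0, "ax": 0, "ay": 0, "az": 0, "grip": 0.35},
])

```text
clock: 9.02
position: [0.59, 0.0496, 0.2528]
ee_rot: [0.0, 0.357, 0.934, 0.0]
contact_force: [-0.2, -0.3, 4.3]
width: 0.0553
gripper_force: 2.2
```

The force rises gently, like the spring (4 N after about 8 mm), so the cap has dropped. I'll press a bit deeper and then twist.

jog_arm([
  {"dx": 0, "dy": 0, "dz": 1, "ax": 0, "ay": 0, "az": 0, "grip": 0.35},
  {"dx": 0, "dy": 0, "dz": 1, "ax": 0, "ay": 0, "az": 0, "grip": 0.35},
  {"dx": 0, "dy": 0, "dz": 0.7, "ax": 0, "ay": 0, "az": 0, "grip": 0.35},
  {"dx": 0, "dy": 0, "dz": 0, "ax": 0, "ay": 0, "az": 0, "grip": 0.35},
  {"dx": 0, "dy": 0, "dz": 0, "ax": 0, "ay": 0, "az": 0, "grip": 0.35},
])

```text
clock: 9.43
position: [0.59, 0.0496, 0.2504]
ee_rot: [0.0, 0.357, 0.934, 0.0]
contact_force: [-1.2, 0.3, 5.4]
width: 0.056
gripper_force: 2.8
```

```bash
python3 -c "
from h import *
goto(.589,.0487)
print(sensors.get_state()['moment'])"
```

```text
t 9.4333 pos [0.59   0.0496 0.2504] psi 48.2 toolz [ 0.  0. -1.] F [-1.2  0.3  5.4] w 0.056
tool delta mm [ 0.2 -1.4 -0. ]
[ 0.0099433   0.23479399 -0.03477955]
```

jog_arm([
  {"dx": 0, "dy": 0, "dz": 0.9, "ax": 0, "ay": 0, "az": 0, "grip": 0.35},
  {"dx": 0, "dy": 0, "dz": 0, "ax": 0, "ay": 0, "az": 0, "grip": 0.35},
  {"dx": 0, "dy": 0, "dz": 0, "ax": 0, "ay": 0, "az": 0.3, "grip": 0.35},
  {"dx": 0, "dy": 0, "dz": 0, "ax": 0, "ay": 0, "az": 0.3, "grip": 0.35},
  {"dx": 0, "dy": 0, "dz": 0, "ax": 0, "ay": 0, "az": 0.3, "grip": 0.35},
  {"dx": 0, "dy": 0, "dz": 0, "ax": 0, "ay": 0, "az": 0.3, "grip": 0.35},
  {"dx": 0, "dy": 0, "dz": 0, "ax": 0, "ay": 0, "az": 0.3, "grip": 0.35},
  {"dx": 0, "dy": 0, "dz": 0, "ax": 0, "ay": 0, "az": 0, "grip": 0.35},
])

```text
clock: 10.1
position: [0.5902, 0.0497, 0.2503]
ee_rot: [0.001, 0.429, 0.903, 0.0]
contact_force: [-2.3, 0.1, 9.5]
width: 0.0555
gripper_force: 5.2
```

```bash
python3 -c "
from h import *
goto(.589,.0487)
print(sensors.get_state()['moment'])"
```

```text
t 10.1 pos [0.5902 0.0497 0.2503] psi 39.2 toolz [ 0.002 -0.    -1.   ] F [-2.3  0.1  9.5] w 0.0555
tool delta mm [ 0.  -1.6 -0. ]
[-0.0103716   0.32751267 -0.03560156]
```

jog_arm([
  {"dx": 0, "dy": 0, "dz": 0, "ax": 0, "ay": 0, "az": 0.4, "grip": 0.35},
  {"dx": 0, "dy": 0, "dz": 0, "ax": 0, "ay": 0, "az": 0.4, "grip": 0.35},
  {"dx": 0, "dy": 0, "dz": 0, "ax": 0, "ay": 0, "az": 0.4, "grip": 0.35},
  {"dx": 0, "dy": 0, "dz": 0, "ax": 0, "ay": 0, "az": 0.4, "grip": 0.35},
  {"dx": 0, "dy": 0, "dz": 0, "ax": 0, "ay": 0, "az": 0.4, "grip": 0.35},
  {"dx": 0, "dy": 0, "dz": 0, "ax": 0, "ay": 0, "az": 0, "grip": 0.35},
])

```text
clock: 10.6
position: [0.5901, 0.0498, 0.2503]
ee_rot: [0.0, 0.521, 0.853, 0.0]
contact_force: [-2.4, -0.3, 9.8]
width: 0.0558
gripper_force: 5.5
```

```bash
python3 -c "
from h import *
goto(.589,.0487)
print(sensors.get_state()['moment'])"
```

```text
t 10.6 pos [0.5901 0.0498 0.2503] psi 27.2 toolz [ 0.001  0.    -1.   ] F [-2.4 -0.3  9.8] w 0.0558
tool delta mm [-0.5 -1.5 -0. ]
[ 0.02788569  0.4010354  -0.03817795]
```

The torque stays low while the tool turns, so the cap is turning under the ring. I'll carry on clockwise.

jog_arm([
  {"dx": 0, "dy": 0, "dz": 0, "ax": 0, "ay": 0, "az": 0.5, "grip": 0.35},
  {"dx": 0, "dy": 0, "dz": 0, "ax": 0, "ay": 0, "az": 0.5, "grip": 0.35},
  {"dx": 0, "dy": 0, "dz": 0, "ax": 0, "ay": 0, "az": 0.5, "grip": 0.35},
  {"dx": 0, "dy": 0, "dz": 0, "ax": 0, "ay": 0, "az": 0.5, "grip": 0.35},
  {"dx": 0, "dy": 0, "dz": 0, "ax": 0, "ay": 0, "az": 0.5, "grip": 0.35},
  {"dx": 0, "dy": 0, "dz": 0, "ax": 0, "ay": 0, "az": 0.5, "grip": 0.35},
  {"dx": 0, "dy": 0, "dz": 0, "ax": 0, "ay": 0, "az": 0.5, "grip": 0.35},
  {"dx": 0, "dy": 0, "dz": 0, "ax": 0, "ay": 0, "az": 0.5, "grip": 0.35},
  {"dx": 0, "dy": 0, "dz": 0, "ax": 0, "ay": 0, "az": 0.5, "grip": 0.35},
  {"dx": 0, "dy": 0, "dz": 0, "ax": 0, "ay": 0, "az": 0.5, "grip": 0.35},
  {"dx": 0, "dy": 0, "dz": 0, "ax": 0, "ay": 0, "az": 0.5, "grip": 0.35},
  {"dx": 0, "dy": 0, "dz": 0, "ax": 0, "ay": 0, "az": 0.5, "grip": 0.35},
  {"dx": 0, "dy": 0, "dz": 0, "ax": 0, "ay": 0, "az": 0.5, "grip": 0.35},
  {"dx": 0, "dy": 0, "dz": 0, "ax": 0, "ay": 0, "az": 0.5, "grip": 0.35},
  {"dx": 0, "dy": 0, "dz": 0, "ax": 0, "ay": 0, "az": 0.5, "grip": 0.35},
  {"dx": 0, "dy": 0, "dz": 0, "ax": 0, "ay": 0, "az": 0.5, "grip": 0.35},
  {"dx": 0, "dy": 0, "dz": 0, "ax": 0, "ay": 0, "az": 0, "grip": 0.35},
])

```text
clock: 12.02
position: [0.5898, 0.0502, 0.2503]
ee_rot: [-0.0, 0.824, 0.567, 0.0]
contact_force: [-3.6, 1.9, 10.3]
width: 0.0555
gripper_force: 6.2
```

```bash
python3 -c "
from h import *
goto(.589,.0487)
print(sensors.get_state()['moment'])"
```

```text
t 12.0167 pos [0.5898 0.0502 0.2503] psi -20.9 toolz [ 0.     0.001 -1.   ] F [-3.6  1.9 10.3] w 0.0555
tool delta mm [-1.7 -0.2 -0. ]
[ 0.26191386  0.57204085 -0.03209301]
```

jog_arm([
  {"dx": 0, "dy": 0, "dz": 0, "ax": 0, "ay": 0, "az": 0.4, "grip": 0.35},
  {"dx": 0, "dy": 0, "dz": 0, "ax": 0, "ay": 0, "az": 0.4, "grip": 0.35},
  {"dx": 0, "dy": 0, "dz": 0, "ax": 0, "ay": 0, "az": 0.4, "grip": 0.35},
  {"dx": 0, "dy": 0, "dz": 0, "ax": 0, "ay": 0, "az": 0.4, "grip": 0.35},
  {"dx": 0, "dy": 0, "dz": 0, "ax": 0, "ay": 0, "az": 0.4, "grip": 0.35},
  {"dx": 0, "dy": 0, "dz": 0, "ax": 0, "ay": 0, "az": 0, "grip": 0.35},
])

```text
clock: 12.52
position: [0.5899, 0.0503, 0.2503]
ee_rot: [-0.001, 0.878, 0.478, 0.001]
contact_force: [-2.3, 2.1, 10.4]
width: 0.0554
gripper_force: 6.3
```

```bash
python3 -c "
from h import *
goto(.589,.0487)
print(sensors.get_state()['moment'])"
```

```text
t 12.5167 pos [0.5899 0.0503 0.2503] psi -32.9 toolz [ 0.001  0.002 -1.   ] F [-2.3  2.1 10.4] w 0.0554
tool delta mm [-1.8  0.1 -0. ]
[ 0.33527648  0.50277588 -0.05859705]
```

jog_arm([
  {"dx": 0, "dy": 0, "dz": 0, "ax": 0, "ay": 0, "az": 0.3, "grip": 0.35},
  {"dx": 0, "dy": 0, "dz": 0, "ax": 0, "ay": 0, "az": 0.3, "grip": 0.35},
  {"dx": 0, "dy": 0, "dz": 0, "ax": 0, "ay": 0, "az": 0.3, "grip": 0.35},
  {"dx": 0, "dy": 0, "dz": 0, "ax": 0, "ay": 0, "az": 0, "grip": 0.35},
])

```text
clock: 12.85
position: [0.5899, 0.0504, 0.2503]
ee_rot: [-0.001, 0.9, 0.437, 0.001]
contact_force: [-2.7, 3.1, 11.1]
width: 0.0554
gripper_force: 6.5
```

```bash
python3 -c "
from h import *
goto(.589,.0487)
print(sensors.get_state()['moment'])"
```

```text
t 12.85 pos [0.5899 0.0504 0.2503] psi -38.2 toolz [ 0.001  0.002 -1.   ] F [-2.7  3.1 11.1] w 0.0554
tool delta mm [-1.8  0.3 -0. ]
[0.32120996 0.47971257 0.09005974]
```

jog_arm([
  {"dx": 0, "dy": 0, "dz": 0, "ax": 0, "ay": 0, "az": 0.3, "grip": 0.35},
  {"dx": 0, "dy": 0, "dz": 0, "ax": 0, "ay": 0, "az": 0.3, "grip": 0.35},
  {"dx": 0, "dy": 0, "dz": 0, "ax": 0, "ay": 0, "az": 0, "grip": 0.35},
])

```text
clock: 13.1
position: [0.5896, 0.0502, 0.2503]
ee_rot: [0.0, 0.912, 0.411, -0.0]
contact_force: [-2.8, 2.0, 10.6]
width: 0.0558
gripper_force: 28.1
```

```bash
python3 -c "
from h import *
goto(.589,.0487)
print(sensors.get_state()['moment'])"
```

```text
t 13.1 pos [0.5896 0.0502 0.2503] psi -41.5 toolz [-0. -0. -1.] F [-2.8  2.  10.6] w 0.0558
tool delta mm [-1.6  0.6  0. ]
[0.48272387 0.62965739 1.71797613]
```

Hard stop reached: the torque jumped to 1.7 N m at a tool yaw of -41.5°, which puts the groove near -30°. I'll release and lift.

jog_arm([
  {"dx": 0, "dy": 0, "dz": 0, "ax": 0, "ay": 0, "az": -0.5, "grip": 0.35},
  {"dx": 0, "dy": 0, "dz": -5, "ax": 0, "ay": 0, "az": 0, "grip": 0.35},
  {"dx": 0, "dy": 0, "dz": -3, "ax": 0, "ay": 0, "az": 0, "grip": 0.35},
  {"dx": 0, "dy": 0, "dz": 0, "ax": 0, "ay": 0, "az": -0.6, "grip": 0.35},
  {"dx": 0, "dy": 0, "dz": 0, "ax": 0, "ay": 0, "az": -0.5, "grip": 0.35},
  {"dx": 0, "dy": 0, "dz": -10, "ax": 0, "ay": 0, "az": 0, "grip": 0.35},
  {"dx": 0, "dy": 0, "dz": -20, "ax": 0, "ay": 0, "az": 0, "grip": 0.35},
  {"dx": 0, "dy": 0, "dz": -30, "ax": 0, "ay": 0, "az": 0, "grip": 0.35},
  {"dx": 0, "dy": 0, "dz": -30, "ax": 0, "ay": 0, "az": 0, "grip": 0.35},
  {"dx": 0, "dy": 0, "dz": -20, "ax": 0, "ay": 0, "az": 0, "grip": 1},
  {"dx": 0, "dy": 0, "dz": 0, "ax": 0, "ay": 0, "az": 0, "grip": 1},
  {"dx": 0, "dy": 0, "dz": 0, "ax": 0, "ay": 0, "az": 0, "grip": 1},
])

```text
clock: 14.1
position: [0.5902, 0.0495, 0.3688]
ee_rot: [0.001, 0.876, 0.483, 0.001]
contact_force: [-0.1, 0.4, 0.2]
width: 0.0198
gripper_force: 0.0
```

```bash
python3 -c "
from h import *
goto(.5015,.0980,.300)
a=snap('wrist','w6.png')['image'];b=snap('side','s6.png')['image']
c=cv2.resize(b[140:270,200:350],(512,444))
cv2.imwrite('pics/v6.png',cv2.resize(np.vstack([a,c])[:,:,::-1],(370,598)))
c=np.array([.5895,.0487]);g=np.radians(-29.5);u=np.array([np.cos(g),np.sin(g)]);n=np.array([-u[1],u[0]])
for z in (.102,.1065): print(z,[proj('w6.png',[*(c+s*.017*n+k*u),z]).round(0) for s in(1,-1) for k in(-.04,.04)])"
```

```text
t 14.1 pos [0.5902 0.0495 0.3688] psi -32.3 toolz [ 0.003 -0.    -1.   ] F [-0.1  0.4  0.2] w 0.0198
tool delta mm [  -6.5 -101.1   68.5]
0.102 [array([205., 180.]), array([307., 175.]), array([209., 220.]), array([307., 215.])]
0.1065 [array([204., 181.]), array([308., 176.]), array([208., 222.]), array([308., 218.])]
```

View pics/v6.png

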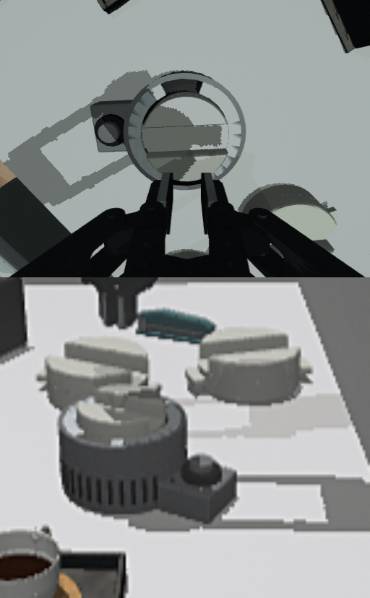

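The groove now points at the button, and the slot at (180,88) is empty. In the side view the cap sits low in the ring, so it is locked. Next I'll turn the closed gripper tangential to the drum for clearance and move over the button.

jog_arm([
  {"dx": 0, "dy": 0, "dz": 0, "ax": 0, "ay": 0, "az": -0.97, "grip": 1},
  {"dx": 0, "dy": 0, "dz": 0, "ax": 0, "ay": 0, "az": -0.97, "grip": 1},
  {"dx": 0, "dy": 0, "dz": 0, "ax": 0, "ay": 0, "az": -0.97, "grip": 1},
  {"dx": 0, "dy": 0, "dz": 0, "ax": 0, "ay": 0, "az": -0.97, "grip": 1},
  {"dx": 0, "dy": 0, "dz": 0, "ax": 0, "ay": 0, "az": -0.97, "grip": 1},
  {"dx": 0, "dy": 0, "dz": 0, "ax": 0, "ay": 0, "az": -0.97, "grip": 1},
  {"dx": 0, "dy": 0, "dz": 0, "ax": 0, "ay": 0, "az": -0.97, "grip": 1},
  {"dx": 0, "dy": 0, "dz": 0, "ax": 0, "ay": 0, "az": -0.97, "grip": 1},
  {"dx": 0, "dy": 0, "dz": 0, "ax": 0, "ay": 0, "az": -0.97, "grip": 1},
  {"dx": 0, "dy": 0, "dz": 0, "ax": 0, "ay": 0, "az": -0.97, "grip": 1},
  {"dx": 0, "dy": 0, "dz": 0, "ax": 0, "ay": 0, "az": -0.97, "grip": 1},
  {"dx": 0, "dy": 0, "dz": 0, "ax": 0, "ay": 0, "az": -0.97, "grip": 1},
  {"dx": 0, "dy": 0, "dz": 0, "ax": 0, "ay": 0, "az": -0.97, "grip": 1},
  {"dx": 0, "dy": 0, "dz": 0, "ax": 0, "ay": 0, "az": -0.97, "grip": 1},
  {"dx": 0, "dy": 0, "dz": 0, "ax": 0, "ay": 0, "az": -0.97, "grip": 1},
  {"dx": 0, "dy": 0, "dz": 0, "ax": 0, "ay": 0, "az": -0.97, "grip": 1},
  {"dx": 0, "dy": 0, "dz": 0, "ax": 0, "ay": 0, "az": 0, "grip": 1},
])

```text
clock: 15.62
position: [0.5896, 0.0496, 0.3652]
ee_rot: [-0.002, 0.25, 0.968, -0.0]
contact_force: [0.6, 0.3, -0.8]
width: -0.0002
gripper_force: 0.0
```

```bash
python3 -c "
from h import *
goto(.502,.098,.250)"
```

```text
t 15.6167 pos [0.5896 0.0496 0.3652] psi 61.0 toolz [-0.004  0.    -1.   ] F [ 0.6  0.3 -0.8] w -0.0002
tool delta mm [9.970e+01 1.000e-01 1.156e+02]
```

jog_arm([
  {"dx": 25, "dy": 0, "dz": 0, "ax": 0, "ay": 0, "az": 0, "grip": 1},
  {"dx": 25, "dy": 0, "dz": 0, "ax": 0, "ay": 0, "az": 0, "grip": 1},
  {"dx": 25, "dy": 0, "dz": 0, "ax": 0, "ay": 0, "az": 0, "grip": 1},
  {"dx": 24.7, "dy": 0, "dz": 0, "ax": 0, "ay": 0, "az": 0, "grip": 1},
  {"dx": 0, "dy": 0, "dz": 30, "ax": 0, "ay": 0, "az": 0, "grip": 1},
  {"dx": 0, "dy": 0, "dz": 30, "ax": 0, "ay": 0, "az": 0, "grip": 1},
  {"dx": 0, "dy": 0, "dz": 30, "ax": 0, "ay": 0, "az": 0, "grip": 1},
  {"dx": 0, "dy": 0, "dz": 20, "ax": 0, "ay": 0, "az": 0, "grip": 1},
  {"dx": 0, "dy": 0, "dz": 0, "ax": 0, "ay": 0, "az": 0, "grip": 1},
  {"dx": 0, "dy": 0, "dz": 0, "ax": 0, "ay": 0, "az": 0, "grip": 1},
])

```text
clock: 16.45
position: [0.5023, 0.098, 0.2558]
ee_rot: [-0.002, 0.252, 0.968, -0.001]
contact_force: [0.9, 0.5, -0.1]
width: 0.0001
gripper_force: 0.0
```

```bash
python3 -c "
from h import *
goto(.502,.098,.2304)
a=snap('wrist','w7.png')"
```

```text
t 16.45 pos [0.5023 0.098  0.2558] psi 60.8 toolz [-0.004 -0.    -1.   ] F [ 0.9  0.5 -0.1] w 0.0001
tool delta mm [ 0.2 -0.  25.4]
```

View pics/w7.png

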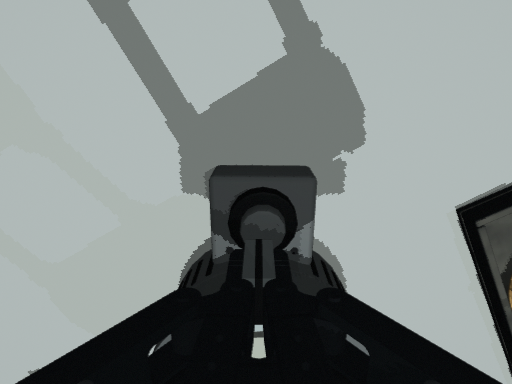

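The closed fingertips are centred over the start button at (262,225). I'll press in small steps.

jog_arm([
  {"dx": 0, "dy": 0, "dz": 10, "ax": 0, "ay": 0, "az": 0, "grip": 1},
  {"dx": 0, "dy": 0, "dz": 10, "ax": 0, "ay": 0, "az": 0, "grip": 1},
  {"dx": 0, "dy": 0, "dz": 3, "ax": 0, "ay": 0, "az": 0, "grip": 1},
  {"dx": 0, "dy": 0, "dz": 2, "ax": 0, "ay": 0, "az": 0, "grip": 1},
  {"dx": 0, "dy": 0, "dz": 0, "ax": 0, "ay": 0, "az": 0, "grip": 1},
])

```text
clock: 16.92
position: [0.5027, 0.098, 0.2318]
ee_rot: [-0.0, 0.251, 0.968, -0.0]
contact_force: [0.7, 0.1, -0.4]
width: 0.0006
gripper_force: 0.0
```

jog_arm([
  {"dx": 0, "dy": 0, "dz": 1, "ax": 0, "ay": 0, "az": 0, "grip": 1},
  {"dx": 0, "dy": 0, "dz": 1, "ax": 0, "ay": 0, "az": 0, "grip": 1},
  {"dx": 0, "dy": 0, "dz": 1, "ax": 0, "ay": 0, "az": 0, "grip": 1},
  {"dx": 0, "dy": 0, "dz": 0, "ax": 0, "ay": 0, "az": 0, "grip": 1},
])

```text
clock: 17.25
position: [0.5031, 0.098, 0.2295]
ee_rot: [0.0, 0.251, 0.968, 0.0]
contact_force: [0.4, -0.2, 2.4]
width: 0.0002
gripper_force: 0.9
```

jog_arm([
  {"dx": 0, "dy": 0, "dz": 1, "ax": 0, "ay": 0, "az": 0, "grip": 1},
  {"dx": 0, "dy": 0, "dz": 1, "ax": 0, "ay": 0, "az": 0, "grip": 1},
  {"dx": 0, "dy": 0, "dz": 1, "ax": 0, "ay": 0, "az": 0, "grip": 1},
  {"dx": 0, "dy": 0, "dz": 1, "ax": 0, "ay": 0, "az": 0, "grip": 1},
  {"dx": 0, "dy": 0, "dz": 0, "ax": 0, "ay": 0, "az": 0, "grip": 1},
])

```text
clock: 17.67
position: [0.5031, 0.098, 0.2253]
ee_rot: [0.0, 0.251, 0.968, 0.0]
contact_force: [-0.2, 0.1, 4.0]
width: -0.0002
gripper_force: 2.1
```

jog_arm([
  {"dx": 0, "dy": 0, "dz": 0.8, "ax": 0, "ay": 0, "az": 0, "grip": 1},
  {"dx": 0, "dy": 0, "dz": 0.7, "ax": 0, "ay": 0, "az": 0, "grip": 1},
  {"dx": 0, "dy": 0, "dz": 0, "ax": 0, "ay": 0, "az": 0, "grip": 1},
  {"dx": 0, "dy": 0, "dz": 0, "ax": 0, "ay": 0, "az": 0, "grip": 1},
])

```text
clock: 18.0
position: [0.5031, 0.098, 0.2244]
ee_rot: [0.0, 0.251, 0.968, 0.0]
contact_force: [-1.0, 0.3, 8.7]
width: 0.0004
gripper_force: 4.2
```

Button bottomed out: 6 mm of travel and 8.7 N. I'll lift clear.

jog_arm([
  {"dx": 0, "dy": 0, "dz": -10, "ax": 0, "ay": 0, "az": 0, "grip": 1},
  {"dx": 0, "dy": 0, "dz": -30, "ax": 0, "ay": 0, "az": 0, "grip": 1},
  {"dx": 0, "dy": 0, "dz": -30, "ax": 0, "ay": 0, "az": 0, "grip": 1},
  {"dx": 0, "dy": 0, "dz": -30, "ax": 0, "ay": 0, "az": 0, "grip": 1},
  {"dx": 0, "dy": 0, "dz": 0, "ax": 0, "ay": 0, "az": 0, "grip": 1},
  {"dx": 0, "dy": 0, "dz": 0, "ax": 0, "ay": 0, "az": 0, "grip": 1},
  {"dx": 0, "dy": 0, "dz": 0, "ax": 0, "ay": 0, "az": 0, "grip": 1},
])

```text
clock: 18.58
position: [0.5022, 0.098, 0.3232]
ee_rot: [-0.001, 0.251, 0.968, -0.0]
contact_force: [-0.3, -0.7, -0.5]
width: -0.0002
gripper_force: 0.0
```

```bash
python3 -c "
from h import *
goto(.5,.1)
a=snap('side','s8.png')['image'][160:240,215:300].astype(int);b=cv2.imread('pics/s6.png')[160:240,215:300,::-1].astype(int)
print('mean diff purifier region',abs(a-b).mean())
print(manip.sign_off())"
```

```text
t 18.5833 pos [0.5022 0.098  0.3232] psi 60.9 toolz [-0.002 -0.    -1.   ] F [-0.3 -0.7 -0.5] w -0.0002
tool delta mm [2.9 0.7 0. ]
mean diff purifier region 13.765833333333333
the job is handed in; nothing more can be done
None
```

The cap is locked at its stop with the groove pointing at the button, the start button was pushed fully down and released, and the job was handed in at 18.6 s; no verdict was returned, and I did not visually check the final state (cap still locked, button back up).

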